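Pack the slide scanner's head for transport

ROBOT

A 6-joint arm with a two-finger parallel gripper is mounted at the origin on a cart in front of the work surface, level with it; the furniture and walls round the work are solid. World frame = base frame: x ahead of the robot, y to its left, z up, the work surface at z = 0. Lengths are in mm, angles in rad, forces in N, time in s.
With the tool pointing down it reaches from about 325 to 775 mm from the base axis. Payload 5.5 kg.
Tool frame: the origin (TCP) lies at the very end of the fingers, on their centre line; the grasp point (between the pads) lies 19 mm behind it (env.grasp_offset is the distance from the TCP to the grasp point, in mm); z points along the fingers, y is the line along which they close (so a half turn about z gives the same grasp; the last joint's range is limited). The gripper opens to 85 mm and grips with 20 to 120 N. Pads are 22 mm wide; open, the fingers measure 114 mm over their backs; the gripper's body (76 mm by 85 mm) begins 54 mm behind the grasp point. The pads swing forward as they close: fully open they stand 13 mm farther back than shut.
Start: joints at [-1.207, 0.091, 1.231, -0, 1.82, -0.057], TCP at [245.096, -547.672, 231.275] pointing down, gripper open.
Joint ranges: [-2.87, 2.87], [-0.86, 2.18], [0.17, 2.46], [-1.51, 4.65], [0.06, 2.69], [-2.65, 2.65]. Speed limits (rad/s): [2.57, 2.57, 3.01, 3.14, 3.14, 3.14].

INTERFACE

Orientations are given as a rotation vector (axis times angle).
In Python, from station import env gives the robot as it stands. The module is installed in compiled form; this text tells all that it offers.
- The arm moves only by the tool play_rows, never from a script. Its argument "steps" is a list that holds one entry, the list of rows, each a list of 7 numbers: the shift along the world's x, y, z in m, then the turn, a rotation vector about the world's x, y, z in rad, then the finger opening in m, from 0 to 0.0854. A call has 1 to 10 rows; each row shifts and turns the commanded pose from where the row before left it; what a row does not reach is not made up. A row lasts 1/8 s, in which the tool goes at most 62.5 mm and 10.7 degrees, less where a joint would pass 70% of its speed; a pose out of reach is approached as far as the arm can. A call with a gripper value outside its range is refused whole. The fingers move at their own pace and stop on an object; the grip force is fixed at half the most. Time passes only in rows, so rows that do not move let the fingers close. It gives the time, the measured TCP pose, the force, the opening and the grip force at its end, in the units of the state.
- env.sense(): the state, without advancing time (a new reading comes with each control period).
- env.camera(name): name is "scene" or "top" or "wrist"; returns a dict with "pixels" (420x560x3 uint8, red, green, blue), "fovy" (degrees; the focal length in pixels is half the picture's height over the tangent of half this angle, whatever the lens; pixels are square), "cx", "cy" (the principal point, pixels), "distortion" ([k1, k2, p1, p2, k3] as OpenCV has them; the pictures are not rectified), "position" and "attitude" of the camera in the world. Camera axes: x right, y down, z forward; pixel columns grow to the right and rows downward; lengths in mm; the calibration is good to about 2 mm. A picture is of the moment at which its call begins. There is no depth.
- env.sign_off(): hands the job in; it is judged then, once.
Trained networks look in the newest picture that a camera, given by its name, has taken for a name from the list of things; names that differ only in an ending like _2 or _b are one class to them, and where a whole thing is asked for, a point or a joint stands for the part that bears it (a point fixed in the world has none). Each returns a list of dicts, best first, with "score" (0 to 1); they miss things now and then, are a little off and sometimes report something else, mostly with a low value. They report only what shows in the picture. A call takes as long as a camera call. They do not tell look-alikes from the thing itself.
- env.cut_out(camera, thing): "mask" (420x560 bool, what is visible of it) and "pixel" ([row, column] in pixels, amid what is visible of it).
The state is a dict: "time_s": time; "joints": joint angles; "joint_vel": joint speeds; "joint_torque": joint torques, N m; "ee_pos": TCP position; "tool_rot": TCP orientation; "ft_force": force on the tool from outside, world axes, zero at the start; "torque": the same for the moment, N m; "finger_gap": finger opening in mm; "finger_force": force on a finger pad.
Only numpy, scipy, OpenCV 4.12 (cv2) and the standard library are available. Lean on these libraries where they do the work, as an engineer would, in place of code of your own. Each camera call takes 0.05 s, during which the arm holds its last target. There are 200 camera calls.

TASK

The slide scanner is going to another room, so block up the gap under its black scan head: of the three plastic spacers choose the two that together fill the gap with the least play, and slide them, one lying flat on the other, between the guide rails and under the head until both are fully home against the stop. Leave the third spacer and the other things on the worktop where they are, do not push hard on the scanner with the robot, and let go of everything.

Things in the scene. Friction and masses are not known exactly. Their poses are not given: they have to be found in the camera images.
- scanner: White bench slide scanner, fixed, 168 mm deep, 150 wide, 215 high. Origin: on the worktop, on its centre line, below the front face of its black scan head; x points into it from its open front, which faces roughly to the robot's right; z up. In mm: grey base x -12 to 115, top z 12; stop = front of the white column, x 75; guide rails x 0 to 77, z 12 to 54, inner faces 55 apart.
- head_edge (a point): Middle of the lower front edge of the black scan head, 59 mm above the worktop: the gap below it, down to the base plate, is 47 mm high. The head reaches 42 mm to each side and 75 mm inward, to the stop, with a flat underside. Axes as the scanner's.
- roof_edge (a point): Middle of the lower front edge of the white top housing that overhangs the gap, 160 mm above the worktop and 53 mm in front of the head; 150 mm wide, 55 mm high, open below. A spacer that is home stands 50 mm out of the gap, all of it below this housing, so the tool must lean back towards the open front: about 40 degrees from vertical clears it.
- bay (a point): Point on the base plate (12 mm above the worktop), on the centre line, at the foot of the stop face; the base slopes down in front, to 1 mm above the worktop 107 mm before this point. Axes as the scanner's. A spacer that is fully home, either end first, has its origin at x = -62.5 mm, y = 0 in this frame.
- spacer_yellow: Rigid yellow plastic plate with one black dot on top, 125 mm long (x) by 50 wide (y) by 14 thick, about 90 g (may differ by 40 %). Origin: centre of its underside; +x points to its yellow end, whose corners are rounded to 10 mm; its other end, x = -34 to -62.5 mm, is a grey grip. It starts flat on the worktop, grey end roughly to the robot's right.
- spacer_blue: Rigid blue plastic plate with two black dots on top, 125 mm long (x) by 50 wide (y) by 20 thick, about 120 g (may differ by 40 %). Origin: centre of its underside; +x points to its blue end, whose corners are rounded to 10 mm; its other end, x = -34 to -62.5 mm, is a grey grip. It starts flat on the worktop, grey end roughly to the robot's right.
- spacer_red: Rigid red plastic plate with three black dots on top, 125 mm long (x) by 50 wide (y) by 30 thick, about 160 g (may differ by 40 %). Origin: centre of its underside; +x points to its red end, whose corners are rounded to 10 mm; its other end, x = -34 to -62.5 mm, is a grey grip. It starts flat on the worktop, grey end roughly to the robot's right.
- oil_bottle: Bystander: small amber dropper bottle with a black cap, 29 mm across, 75 mm high, loose. Origin: centre of its underside.
- tissue_carton: Bystander: white carton of lens tissue with a tissue standing out, 76 x 110 x 44 mm, loose. Origin: centre of its underside.
- label_tape: Bystander: roll of beige tape lying flat, 96 mm across, 25 mm high, loose. Origin: centre of its underside.
Not all that is in view belongs to the job. There is more than one size of the spacer_red; the one meant has the size given above.

How it is judged (in metres and radians):
At the end, for the whole second after the job is handed in: Yellow and red spacers lie flat at rest, one on the other in either order, under the scan head: within 7 mm of the stop, 6 mm of the centre line, 0.1 rad of its direction and 3 mm of the right height. The blue spacer is within 30 mm of its start (x of spacer_yellow in the frame of bay between -0.0695 and -0.057 m and y of spacer_yellow in the frame of bay between -0.006 and 0.006 m and angle between the x axis of each of spacer_yellow, spacer_red and the x axis of scanner, either way round below 0.1 rad and angle between each of spacer_yellow, spacer_red's own z axis and vertical below 0.06 rad and linear speed of each of spacer_yellow, spacer_red below 0.02 m/s and x of spacer_red in the frame of bay between -0.0695 and -0.057 m and y of spacer_red in the frame of bay between -0.006 and 0.006 m and ((z of spacer_yellow in the frame of bay between -0.003 and 0.003 m and z of spacer_red in the frame of bay between 0.011 and 0.017 m) or (z of spacer_red in the frame of bay between -0.003 and 0.003 m and z of spacer_yellow in the frame of bay between 0.027 and 0.033 m)) and distance of spacer_blue from where it was at the start of the episode below 0.03 m); the robot touches nothing.
It fails at once if a oil bottle is moved more than 30 mm or tipped (distance of oil_bottle from where it was at the start of the episode above 0.03 m or angle between oil_bottle's own z axis and vertical above 0.5 rad).
It fails at once if a tissue carton is moved more than 30 mm or tipped (distance of tissue_carton from where it was at the start of the episode above 0.03 m or angle between tissue_carton's own z axis and vertical above 0.5 rad).
It fails at once if a roll of tape is moved more than 30 mm or tipped (distance of label_tape from where it was at the start of the episode above 0.03 m or angle between label_tape's own z axis and vertical above 0.5 rad).
It fails at once if the blue spacer is moved more than 30 mm (distance of spacer_blue from where it was at the start of the episode above 0.03 m).
It fails at once if the robot itself presses on the scanner with more than 25 N (contact force between any of the arm, the fingers and scanner above 25 N).
It also fails if it takes over 66 s, if anything falls off the work surface, if the arm or the gripper's body presses on something with over 40 N, if the wrist force passes 120 N, or if a joint passes its speed limit or range.

## Working session

There is one attempt and no reset: what is moved stays moved. The work goes in short steps, Python scripts to look and compute and a tool call to move; the robot and the scene stay as the last step left them, time stands still between calls to the robot, and variables do not carry over. Pictures are saved under pics/ and viewed, at most 10 in all, crops included, and the job is handed in when it is done.

Besides the shell and the picture viewer there is one more tool, called after "Request:" as a command line: name --argument value ..., lists and objects as JSON in quotes. play_rows: Moves the arm, as the interface text tells. Its arguments: {"type":"object","properties":{"steps":{"type":"array"}},"required":["steps"]}

```bash
mkdir -p pics
cat > h.py <<'E'
import numpy as np, cv2, pickle
from scipy.spatial.transform import Rotation as R
from station import env
def K(c):
    f=210/np.tan(np.radians(c['fovy'])/2)
    return np.array([[f,0,c['cx']],[0,f,c['cy']],[0,0,1.]])
def Rm(c):
    a=np.array(c['attitude'],float)
    if a.shape==(3,3): return a
    return R.from_rotvec(a).as_matrix() if a.size==3 else R.from_quat(a).as_matrix()
def ray(c,uv):
    p=cv2.undistortPoints(np.array(uv,float).reshape(-1,1,2),K(c),np.array(c['distortion'],float)).reshape(-1,2)
    d=np.c_[p,np.ones(len(p))]@Rm(c).T
    return np.array(c['position'],float),d
def onz(c,uv,z):
    o,d=ray(c,uv); return o+d*((z-o[2])/d[:,2])[:,None]
def proj(c,P):
    r=Rm(c).T; t=-r@np.array(c['position'],float)
    return cv2.projectPoints(np.array(P,float).reshape(-1,1,3),cv2.Rodrigues(r)[0],t,K(c),np.array(c['distortion'],float))[0].reshape(-1,2)
def save(c,n): cv2.imwrite(n,c['pixels'][:,:,::-1])
E
python3 - <<'E'
from h import *
s=env.sense(); print({k:np.round(v,3) for k,v in s.items()})
for n in ['scene','top','wrist']:
    c=env.camera(n); pickle.dump(c,open(n+'.pkl','wb')); save(c,f'pics/{n}.png')
    print(n,c['fovy'],c['cx'],c['cy'],c['distortion'],c['position'],c['attitude'])
    for t in ['scanner','spacer_yellow','spacer_blue','spacer_red','oil_bottle','tissue_carton','label_tape']:
        o=env.cut_out(n,t)
        print(' ',t,[(round(d['score'],2),np.round(d['pixel']),int(d['mask'].sum())) for d in o])
        pickle.dump(o,open(f'{n}_{t}.pkl','wb'))
a=np.hstack([cv2.imread('pics/scene.png'),cv2.imread('pics/top.png')])
E
```

```text
{'time_s': np.float64(0.0), 'joints': array([-1.207,  0.092,  1.232, -0.   ,  1.82 , -0.057]), 'joint_vel': array([-0.   , -0.001,  0.001, -0.001,  0.001, -0.001]), 'joint_torque': array([ 0.0000e+00, -4.5873e+01, -4.1802e+01,  0.0000e+00,  1.2000e-02,
       -0.0000e+00]), 'ee_pos': array([ 244.986, -547.386,  230.124]), 'tool_rot': array([-3.07e+00, -6.56e-01,  1.00e-03]), 'ft_force': array([-0.067,  0.211,  0.619]), 'torque': array([ 0.034, -0.006, -0.07 ]), 'finger_force': np.float64(0.0), 'finger_gap': np.float64(85.43)}
scene 56.78877474649989 279.8461491528959 211.77344265576724 [-0.050492  0.        0.        0.        0.      ] [ 916.63771451 -467.61575648 1096.06105657] [-2.45057549 -0.75528184  0.22752861]
  scanner [(0.9, array([192., 323.]), 3749)]
  spacer_yellow [(0.83, array([220., 241.]), 518)]
  spacer_blue [(0.58, array([286., 198.]), 690)]
  spacer_red [(0.82, array([315., 219.]), 882), (0.71, array([276., 251.]), 373), (0.46, array([194., 322.]), 3726)]
  oil_bottle [(0.51, array([308., 281.]), 124)]
  tissue_carton []
  label_tape [(0.76, array([174., 278.]), 31
[... 202 characters left out ...]
64]
  scanner [(0.95, array([173., 241.]), 5147)]
  spacer_yellow [(0.91, array([276., 267.]), 842)]
  spacer_blue [(0.63, array([306., 361.]), 960)]
  spacer_red [(0.98, array([273., 392.]), 963), (0.91, array([252., 337.]), 454)]
  oil_bottle [(0.44, array([212., 373.]), 128)]
  tissue_carton [(0.89, array([196., 176.]), 1081)]
  label_tape [(0.69, array([236., 196.]), 486)]
wrist 58.48557957314232 282.0384031841051 211.73110443626828 [-0.01901672  0.          0.          0.          0.        ] [ 306.53585245 -520.59093279  374.09647316] [ 2.44189667 -1.58306978 -0.212938  ]
  scanner []
  spacer_yellow []
  spacer_blue []
  spacer_red []
  oil_bottle []
  tissue_carton []
  label_tape []
```

Run:
```python
from h import *
a=cv2.imread('pics/scene.png')[130:360,150:410]; cv2.imwrite('pics/scene_c.png',cv2.resize(a,None,fx=2.6,fy=2.6,interpolation=2)[:600])
a=cv2.imread('pics/top.png')[100:340,140:430]; cv2.imwrite('pics/top_c.png',cv2.resize(a,None,fx=2.5,fy=2.5,interpolation=2))
T={'spacer_yellow':14,'spacer_blue':20,'spacer_red':30}
for n in ['scene','top']:
    c=pickle.load(open(n+'.pkl','rb'))
    for t,z in T.items():
        for o in pickle.load(open(f'{n}_{t}.pkl','rb')):
            m=o['mask'].astype(np.uint8); 
            ct=max(cv2.findContours(m,0,1)[0],key=len).reshape(-1,2)
            P=onz(c,ct,z*.6)[:,:2].astype(np.float32); r=cv2.minAreaRect(P)
            print(n,t,np.round(r[0]),np.round(r[1]),round(r[2],1))
    for t,z in {'oil_bottle':40,'tissue_carton':44,'label_tape':25}.items():
        for o in pickle.load(open(f'{n}_{t}.pkl','rb')):
            print(n,t,onz(c,[o['pixel'][::-1]],z).round())
```

```text
scene spacer_yellow [429.  44.] [ 56. 130.] 11.3
scene spacer_blue [ 450. -217.] [129.  55.] 88.5
scene spacer_red [ 569. -255.] [ 61. 129.] 2.5
scene spacer_red [ 571. -110.] [40. 95.] 71.0
scene spacer_red [585. 277.] [313. 235.] 85.6
scene oil_bottle [[ 706. -146.   40.]]
scene label_tape [[418. 262.  25.]]
top spacer_yellow [427.  44.] [ 53. 125.] 7.8
top spacer_blue [ 446. -219.] [127.  55.] 86.9
top spacer_red [ 563. -258.] [ 60. 126.] 2.2
top spacer_red [ 567. -106.] [40. 94.] 73.8
top oil_bottle [[ 698. -149.   40.]]
top tissue_carton [[514. 363.  44.]]
top label_tape [[438. 265.  25.]]
```

View pics/scene_c.png

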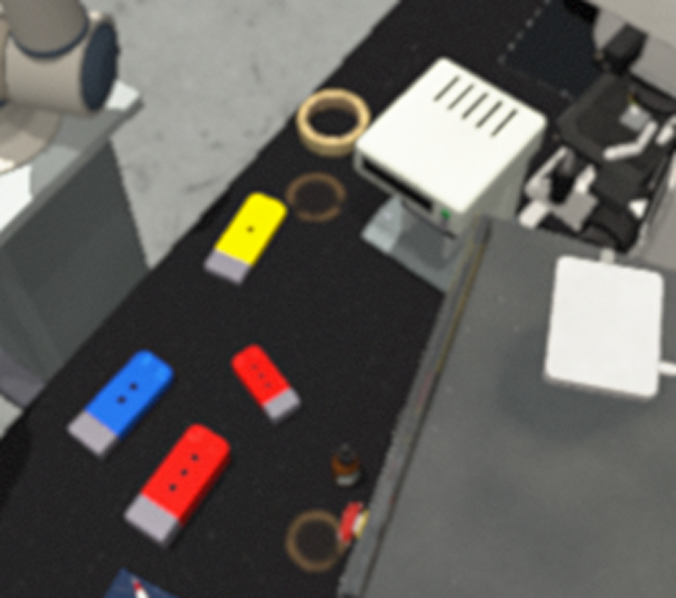

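View pics/top_c.png

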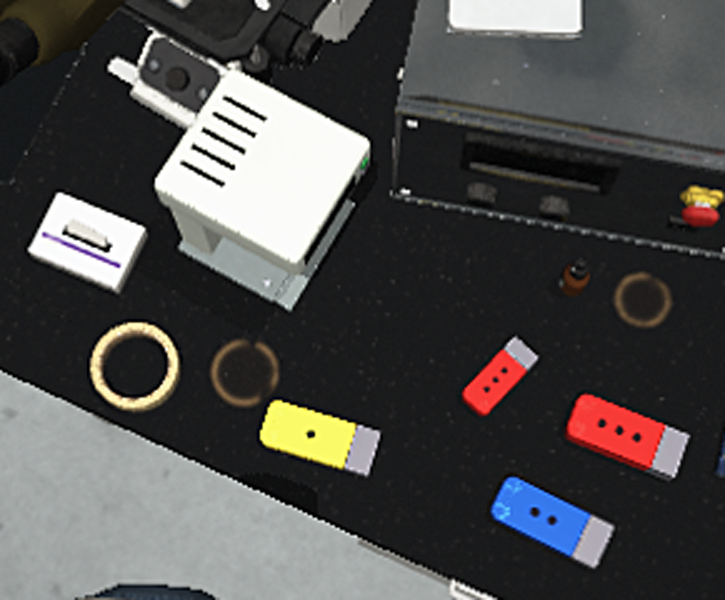

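The scene view shows yellow at (241,220), blue at (198,286), the large red at (219,315), the small look-alike red at (251,276) and the scanner at (323,192). The top view agrees: its scanner roof corners are near crop pixels (235,66), (372,152), (302,266) and (156,186). I'll fit the scanner pose next.

```bash
cat > fit.py <<'E'
from h import *
from scipy.optimize import minimize
def hull(c,P,img):
    q=proj(c,P); cv2.fillConvexPoly(img,cv2.convexHull(np.round(q*16).astype(np.int32)),1,shift=4)
def box(x0,x1,y,z0,z1): return np.array([[a,b,d] for a in(x0,x1) for b in(-y,y) for d in(z0,z1)],float)
def tw(P,p): 
    r=R.from_euler('z',p[2]).as_matrix(); return P@r.T+[p[0],p[1],0]
E
python3 - <<'E'
from fit import *
cs={n:pickle.load(open(n+'.pkl','rb')) for n in('top','scene')}
ms={n:pickle.load(open(f'{n}_scanner.pkl','rb'))[0]['mask'] for n in cs}
def cost(p,names=('top','scene'),full=False):
    t=0
    for n in names:
        im=np.zeros((420,560),np.uint8)
        hull(cs[n],tw(box(-53,115,75,160,215),p),im)
        hull(cs[n],tw(np.r_[box(-12,115,p[3],0,12),box(-32,-12,p[3],0,1)],p),im)
        hull(cs[n],tw(box(75,115,p[4],0,160),p),im)
        m=ms[n]; 
        t+=1-(m&(im>0)).sum()/(m|(im>0)).sum()
    return t
for names in (('top',),('top','scene')):
  best=None
  for yaw in (1.1,1.35,1.6):
    r=minimize(cost,[560,190,yaw,50,40],args=(names,),method='Nelder-Mead',options=dict(initial_simplex=np.array([[560,190,yaw,50,40]]+[[560+40*(i==0),190+40*(i==1),yaw+.2*(i==2),50+15*(i==3),40+15*(i==4)] for i in range(5)]),maxiter=1500))
    if best is None or r.fun<best.fun: best=r
  print(names,best.x.round(3),best.fun)
s=env.sense(); Rt=R.from_rotvec(s['tool_rot']).as_matrix(); w=pickle.load(open('wrist.pkl','rb'))
print('tool axes\n',Rt.round(3)); print('cam in tool',(Rt.T@(w['position']-s['ee_pos'])).round(1),'\n',(Rt.T@Rm(w)).round(3))
# spacer pose: fit box masks with both views
T={'spacer_yellow':14,'spacer_blue':20,'spacer_red':30}
for t,z in T.items():
    mm={n:pickle.load(open(f'{n}_{t}.pkl','rb'))[0]['mask'] for n in cs}
    def c2(p,names=('top','scene')):
        e=0
        for n in names:
            im=np.zeros((420,560),np.uint8); hull(cs[n],tw(box(-62.5,62.5,25,p[3],p[3]+z),p),im)
            e+=1-(mm[n]&(im>0)).sum()/(mm[n]|(im>0)).sum()
        return e
    g={'spacer_yellow':(428,44,1.7),'spacer_blue':(448,-218,1.52),'spacer_red':(566,-257,1.6)}[t]
    for names in (('top',),('scene',),('top','scene')):
        x0=np.array([*g,0.]); r=minimize(c2,x0,args=(names,),method='Nelder-Mead',options=dict(initial_simplex=np.vstack([x0,x0+np.diag([12,12,.2,8])])))
        print(t,names,r.x.round(3),round(r.fun,3))
E
```

```text
('top',) [616.396 160.853   1.494  67.962  48.377] 0.03385662946850765
('top', 'scene') [616.389 160.753   1.486  68.384  42.758] 0.1832097813047745
tool axes
 [[ 0.913  0.408 -0.   ]
 [ 0.408 -0.913  0.   ]
 [-0.    -0.    -1.   ]]
cam in tool [  67.2    0.4 -142.8] 
 [[-0.    -0.965 -0.264]
 [ 1.    -0.    -0.   ]
 [ 0.    -0.264  0.965]]
spacer_yellow ('top',) [425.8    44.17    1.689   1.933] 0.103
spacer_yellow ('scene',) [427.828  43.861   1.704   3.793] 0.119
spacer_yellow ('top', 'scene') [427.303  46.037   1.735  -2.141] 0.236
spacer_blue ('top',) [ 446.197 -218.406    1.509   -0.952] 0.038
spacer_blue ('scene',) [ 4.48218e+02 -2.16822e+02  1.53400e+00  3.66000e-01] 0.148
spacer_blue ('top', 'scene') [ 446.517 -217.588    1.493    0.596] 0.198
spacer_red ('top',) [ 561.628 -255.564    1.569    7.158] 0.081
spacer_red ('scene',) [ 567.792 -254.604    1.642   -0.647] 0.082
spacer_red ('top', 'scene') [ 565.225 -256.334    1.592   -9.351] 0.164
```

Request:
play_rows --steps '[[[0.015, 0.035, 0, 0, 0, 0.127, 0.085], [0.015, 0.035, 0, 0, 0, 0.127, 0.085], [0.015, 0.035, 0, 0, 0, 0.127, 0.085], [0.015, 0.035, 0, 0, 0, 0.127, 0.085], [0.015, 0.035, 0, 0, 0, 0.127, 0.085], [0.015, 0.035, 0, 0, 0, 0.127, 0.085], [0.015, 0.035, 0, 0, 0, 0.127, 0.085], [0.015, 0.035, 0, 0, 0, 0.127, 0.085], [0.015, 0.035, 0, 0, 0, 0.127, 0.085], [0.015, 0.035, 0, 0, 0, 0.127, 0.085]]]'

```text
time_s: 2.45
ee_pos: [395.4, -196.5, 231.5]
tool_rot: [2.079, 2.354, 0.0]
ft_force: [0.8, -0.6, -0.3]
finger_gap: 85.2
finger_force: 0.0
```

Request:
play_rows --steps '[[[0.005, 0.017, -0.008, 0.093, 0.011, 0, 0.085], [0.005, 0.017, -0.008, 0.093, 0.011, 0, 0.085], [0.005, 0.017, -0.008, 0.093, 0.011, 0, 0.085], [0.005, 0.017, -0.008, 0.093, 0.011, 0, 0.085], [0.005, 0.017, -0.008, 0.093, 0.011, 0, 0.085], [0.005, 0.017, -0.008, 0.093, 0.011, 0, 0.085], [0.005, 0.017, -0.008, 0.093, 0.011, 0, 0.085], [0.005, 0.017, -0.008, 0.093, 0.011, 0, 0.085]]]'

```text
time_s: 3.45
ee_pos: [435.4, -61.4, 167.2]
tool_rot: [-1.66, -1.872, -0.657]
ft_force: [0.3, -1.2, -0.4]
finger_gap: 85.3
finger_force: 0.0
```

```bash
cat > sp.py <<'E'
from fit import *
def look(n,tag):
    c=env.camera(n); pickle.dump(c,open(f'{tag}.pkl','wb')); save(c,f'pics/{tag}.png'); return c
def fitsp(c,t,g,th,full=False):
    res=[]
    for o in env.cut_out('wrist',t)[:2]:
        m=o['mask']
        def c2(p):
            im=np.zeros((420,560),np.uint8); hull(c,tw(box(-62.5,62.5,25,0 if len(p)<4 else p[3],(0 if len(p)<4 else p[3])+th),p),im)
            return 1-(m&(im>0)).sum()/(m|(im>0)).sum()
        for k in (3,4):
            x0=np.array([*g,0.])[:k]; r=minimize(c2,x0,method='Nelder-Mead',options=dict(initial_simplex=np.vstack([x0,x0+np.diag([12,12,.15,6])[:k,:k]])))
            res.append(r); print(t,round(o['score'],2),int(m.sum()),r.x.round(3),round(r.fun,3))
    return res
E
python3 - <<'E'
from sp import *
c=look('wrist','w1')
fitsp(c,'spacer_yellow',(427,44,1.7),14)
Rt=R.from_rotvec(env.sense()['tool_rot']).as_matrix(); print(Rt.round(3), env.sense()['ee_pos'], env.sense()['joints'].round(2), c['position'])
E
```

```text
[[-0.085  0.993 -0.083]
 [ 0.724  0.119  0.679]
 [ 0.684 -0.003 -0.729]] [434.44042662 -61.13146846 164.85478385] [-0.63 -0.02  1.63  0.59  2.03 -0.61] [ 441.1754681  -109.77823748  317.35479858]
```

View pics/w1.png

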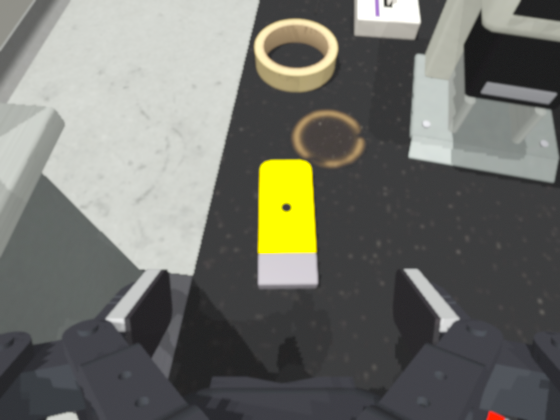

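The wrist view shows yellow at (287,222), squarely ahead between the fingers. The scanner's front left is at (480,110). The network missed the plate, so I'll segment it by colour.

```bash
cat >> sp.py <<'E'
def fitcol(c,col,g,th,z=None):
    h=cv2.cvtColor(c['pixels'],cv2.COLOR_RGB2HSV); H,S,V=[h[...,i].astype(int) for i in range(3)]
    m={'yellow':(abs(H-30)<7),'red':((H<6)|(H>174))}[col]&(S>150)&(V>60)
    m=cv2.morphologyEx(m.astype(np.uint8),cv2.MORPH_CLOSE,np.ones((9,9)))
    n,l,st,_=cv2.connectedComponentsWithStats(m)
    gp=proj(c,[[g[0],g[1],th]])[0]
    i=1+max(range(n-1),key=lambda k:st[k+1,4]-20*np.hypot(*(_[k+1]-gp))); m=l==i
    def c2(p):
        zz=p[3] if len(p)>3 else (z or 0)
        P=box(-34,52.5,25,zz,zz+th); Q=box(52.5,62.5,15,zz,zz+th)
        A=[[52.5+10*np.cos(a),s*(15+10*np.sin(a)),b] for a in np.linspace(0,1.57,5) for s in(-1,1) for b in(zz,zz+th)]
        im=np.zeros((420,560),np.uint8); hull(c,tw(np.r_[P,Q,A],p),im)
        return 1-(m&(im>0)).sum()/(m|(im>0)).sum()
    for k in (3,4):
        x0=np.array([*g,z or 0.])[:k]; r=minimize(c2,x0,method='Nelder-Mead',options=dict(initial_simplex=np.vstack([x0,x0+np.diag([12,12,.15,6])[:k,:k]])))
        print(col,int(m.sum()),st[i][:4],r.x.round(3),round(r.fun,3))
        if k==3: best=r.x
    return best
E
python3 - <<'E'
from sp import *
c=pickle.load(open('w1.pkl','rb')); fitcol(c,'yellow',(427,44,1.7),14)
t=pickle.load(open('top.pkl','rb')); fitcol(t,'yellow',(427,44,1.7),14); fitcol(t,'red',(565,-256,1.6),30)
t=pickle.load(open('scene.pkl','rb')); fitcol(t,'yellow',(427,44,1.7),14); fitcol(t,'red',(565,-256,1.6),30)
# scanner left ramp: visible corners at z~1 & 12
print(onz(c,[[411,160],[556,178]],1).round(1), onz(c,[[411,147]],12).round(1))
E
```

```text
yellow 5281 [257 159  61  94] [426.847  49.267   1.702] 0.055
yellow 5281 [257 159  61  94] [426.905  48.686   1.702   1.322] 0.053
yellow 376 [244 260  38  28] [426.259  43.149   1.689] 0.479
yellow 376 [244 260  38  28] [425.957  45.03    1.699   1.098] 0.479
red 759 [366 257  40  31] [ 563.805 -257.245    1.579] 0.049
red 759 [366 257  40  31] [ 563.493 -256.504    1.607    2.487] 0.052
yellow 460 [232 204  29  28] [427.93   50.552   1.717] 0.075
yellow 460 [232 204  29  28] [429.173  48.577   1.666   1.832] 0.079
red 744 [204 293  35  39] [ 564.863 -253.252    1.581] 0.063
red 744 [204 293  35  39] [ 566.062 -254.103    1.603    2.612] 0.056
[[547.3 131.4   1. ]
 [693.6 127.2   1. ]] [[544.3 139.3  12. ]]
```

Request:
play_rows --steps '[[[0, 0.011, -0.02, 0, 0, 0, 0.085], [-0.001, 0.011, -0.02, 0, 0, 0, 0.085], [0, 0.011, -0.02, 0, 0, 0, 0.085], [-0.001, 0.011, -0.02, 0, 0, 0, 0.085], [0, 0.012, -0.022, 0, 0, 0, 0.085], [0, 0.012, -0.022, 0, 0, 0, 0.085], [0, 0, -0.015, 0, 0, 0, 0.085], [0, 0, -0.008, 0, 0, 0, 0.085], [0, 0, -0.005, 0, 0, 0, 0.085], [0, 0, 0, 0, 0, 0, 0.085]]]'

```text
time_s: 4.8
ee_pos: [433.3, 5.9, 15.4]
tool_rot: [-1.662, -1.874, -0.655]
ft_force: [0.1, 1.1, -0.2]
finger_gap: 85.0
finger_force: 0.0
```

Request:
play_rows --steps '[[[0, 0.001, -0.005, 0, 0, 0, 0.085], [0, 0, 0, 0, 0, 0, 0.07], [0, 0, 0, 0, 0, 0, 0.055], [0, 0, 0, 0, 0, 0, 0.045], [0, 0, 0, 0, 0, 0, 0.04], [0, 0, 0, 0, 0, 0, 0.04], [0, 0, 0, 0, 0, 0, 0.04]]]'

```text
time_s: 5.68
ee_pos: [433.5, 7.0, 10.9]
tool_rot: [-1.661, -1.874, -0.655]
ft_force: [-0.7, -3.9, 5.6]
finger_gap: 47.4
finger_force: 61.6
```

Request:
play_rows --steps '[[[0, 0, 0.02, 0, 0, 0, 0.04], [0, 0, 0.025, 0, 0, 0, 0.04], [0.02, -0.002, 0.025, 0, 0, -0.02, 0.04], [0.025, -0.003, 0, 0, 0, -0.025, 0.04], [0.025, -0.003, 0, 0, 0, -0.025, 0.04], [0.025, -0.003, 0, 0, 0, -0.025, 0.04], [0.025, -0.003, 0, 0, 0, -0.025, 0.04], [0.025, -0.003, 0, 0, 0, -0.025, 0.04], [0.032, -0.003, 0, 0, 0, -0.025, 0.04], [0, 0, 0, 0, 0, 0, 0.04]]]'

```text
time_s: 6.92
ee_pos: [610.9, -12.4, 80.7]
tool_rot: [-1.834, -1.746, -0.723]
ft_force: [-0.2, 0.1, -0.4]
finger_gap: 47.4
finger_force: 61.7
```

Run:
```python
from sp import *
s=env.sense(); print(s['ee_pos'].round(1),R.from_rotvec(s['tool_rot']).as_matrix().round(3),s['finger_gap'],s['finger_force'],s['ft_force'].round(1),s['torque'].round(2))
c=look('wrist','w2')
im=c['pixels'][:,:,::-1].copy(); cv2.imwrite('pics/w2b.png',cv2.resize(im,(800,600)))
```

```text
[610.9 -12.4  80.7] [[ 0.035  0.999  0.035]
 [ 0.731 -0.05   0.68 ]
 [ 0.681  0.002 -0.732]] 47.363966202154714 61.72362567507662 [-0.2  0.1 -0.4] [-0.42  0.02  0.04]
```

View pics/w2b.png

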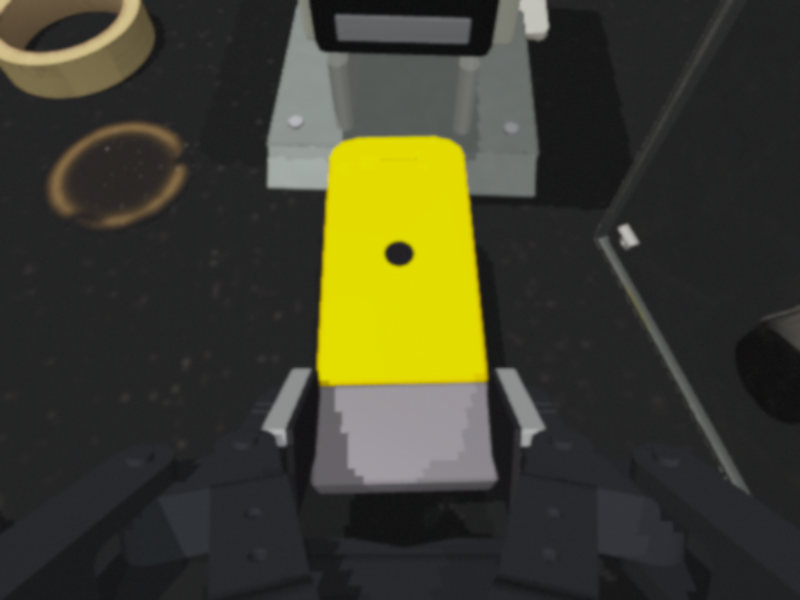

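The view shows yellow held straight between the pads, its dot at (399,253). The scanner's ramp front corners are at (267,187) and (536,196), the head's lower corners at about (318,52) and (493,55), and the rail feet at (353,131) and (455,132).

Run:
```python
from sp import *
from scipy.optimize import least_squares
c=pickle.load(open('w2.pkl','rb'))
uv=np.array([[267,188],[536,197],[270,150],[537,160],[353,131],[455,132]])*0.7
def res(p):
    W=p[3]
    P=np.array([[-32,W,0],[-32,-W,0],[-12,W,12],[-12,-W,12],[0,27.5,12],[0,-27.5,12]])
    return (proj(c,tw(P,p))-uv).ravel()
r=least_squares(res,[618,161,1.52,70]); print(r.x.round(3),res(r.x).reshape(-1,2).round(1).tolist())
p=r.x; print('head edge proj',(proj(c,tw(np.array([[0,42,59],[0,-42,59],[0,42,54.],[0,20,54]]),p))/0.7).round(0).tolist())
# yellow in hand: fit x,y,yaw,z,pitch about its y, roll
h=cv2.cvtColor(c['pixels'],cv2.COLOR_RGB2HSV); m=((abs(h[...,0].astype(int)-30)<7)&(h[...,1]>150)&(h[...,2]>60)).astype(np.uint8)
m=cv2.morphologyEx(m,cv2.MORPH_CLOSE,np.ones((13,13)))
n,l,st,_=cv2.connectedComponentsWithStats(m); i=1+st[1:,4].argmax(); m=l==i; print(st[i])
s=env.sense()
def cost(q):
    x,y,yaw,z,pit=q
    A=[[52.5+10*np.cos(a),s*(15+10*np.sin(a)),b] for a in np.linspace(0,1.57,5) for s in(-1,1) for b in(0,14)]
    P=np.r_[box(-34,52.5,25,0,14),A]
    P=R.from_euler('ZY',[yaw,pit]).apply(P)+[x,y,z]
    im=np.zeros((420,560),np.uint8); hull(c,P,im); return 1-(m&(im>0)).sum()/(m|(im>0)).sum()
for z0 in (66,70,74):
    x0=np.array([609,30,1.52,z0,0.]); r=minimize(cost,x0,method='Nelder-Mead',options=dict(maxiter=2000,initial_simplex=np.vstack([x0,x0+np.diag([8,8,.1,5,.06])])))
    print(r.x.round(3),round(r.fun,4))
# constrained z=69.8,pitch 0
x0=np.array([609,30,1.52]); r=minimize(lambda q:cost([*q,70,0]),x0,method='Nelder-Mead',options=dict(initial_simplex=np.vstack([x0,x0+np.diag([8,8,.1])]))); print(r.x.round(3),r.fun)
```

```text
[620.645 158.461   1.478  72.984] [[0.7, 1.0], [-0.3, 1.2], [-0.6, -2.6], [0.5, -3.3], [0.8, 1.2], [-1.1, 2.8]]
head edge proj [[316.0, 59.0], [492.0, 64.0], [318.0, 68.0], [363.0, 69.0]]
[  221    95   122   175 18639]
[6.12236e+02 2.80690e+01 1.54300e+00 6.91660e+01 8.50000e-02] 0.0111
[6.12238e+02 2.93720e+01 1.53800e+00 6.63680e+01 5.60000e-02] 0.0237
[6.12229e+02 2.83310e+01 1.53800e+00 6.85490e+01 7.80000e-02] 0.0136
[612.207  28.857   1.544] 0.051769030479399625
```

Request:
play_rows --steps '[[[-0.003, 0, -0.016, 0, 0, -0.03, 0.04], [-0.002, 0, -0.016, 0, 0, -0.028, 0.04], [0, 0, -0.016, 0, 0, 0, 0.04], [0.001, 0.015, 0, 0, 0, 0, 0.04], [0.0015, 0.015, 0, 0, 0, 0, 0.04], [0.0015, 0.015, 0, 0, 0, 0, 0.04], [0, 0, 0, 0, 0, 0, 0.04]]]'

```text
time_s: 7.85
ee_pos: [609.2, 34.0, 33.0]
tool_rot: [-1.89, -1.701, -0.745]
ft_force: [0.3, 0.2, -0.8]
finger_gap: 47.6
finger_force: 61.7
```

Run:
```python
from sp import *
s=env.sense(); print(s['ee_pos'].round(1),R.from_rotvec(s['tool_rot']).as_matrix().round(3)[:,1],s['ft_force'].round(1))
c=look('wrist','w3')
cv2.imwrite('pics/w3b.png',cv2.resize(c['pixels'][:300,120:450,::-1],None,fx=2,fy=2))
```

```text
[609.2  34.   33. ] [ 0.994 -0.106  0.003] [ 0.3  0.2 -0.8]
```

View pics/w3b.png

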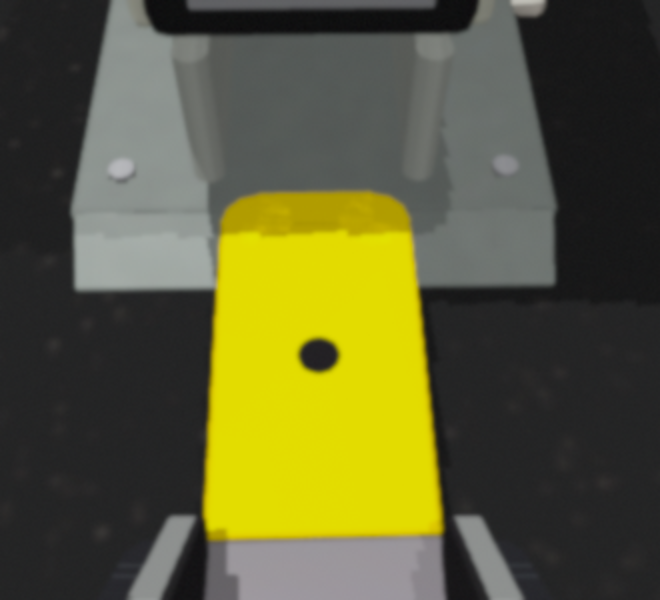

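The nose is centred between the rails: the rail inner edges are at (221,180) and (404,178), and the plate nose spans 218 to 411. The headings agree, so I'll insert.

Request:
play_rows --steps '[[[0.001, 0.01, 0, 0, 0, 0, 0.04], [0.001, 0.01, 0, 0, 0, 0, 0.04], [0.001, 0.01, 0, 0, 0, 0, 0.04], [0.001, 0.01, 0, 0, 0, 0, 0.04], [0.0005, 0.01, 0, 0, 0, 0, 0.04], [0, 0, 0, 0, 0, 0, 0.04]]]'

```text
time_s: 8.65
ee_pos: [613.4, 83.2, 32.3]
tool_rot: [-1.891, -1.699, -0.745]
ft_force: [0.5, 1.4, -1.4]
finger_gap: 47.4
finger_force: 61.7
```

Request:
play_rows --steps '[[[0.001, 0.01, -0.001, 0, 0, 0, 0.04], [0.001, 0.01, -0.002, 0, 0, 0, 0.04], [0.0005, 0.01, -0.002, 0, 0, 0, 0.04], [0, 0, 0, 0, 0, 0, 0.04]]]'

```text
time_s: 9.15
ee_pos: [615.7, 113.3, 26.9]
tool_rot: [-1.891, -1.698, -0.744]
ft_force: [-0.2, 0.0, -0.7]
finger_gap: 47.6
finger_force: 61.7
```

Request:
play_rows --steps '[[[0.0005, 0.005, -0.002, 0, 0, 0, 0.04], [0.0005, 0.005, -0.001, 0, 0, 0, 0.04], [0.0003, 0.003, 0, 0, 0, 0, 0.04], [0, 0, 0, 0, 0, 0, 0.04]]]'

```text
time_s: 9.65
ee_pos: [617.4, 125.5, 24.4]
tool_rot: [-1.892, -1.698, -0.745]
ft_force: [-0.2, 0.0, -0.6]
finger_gap: 47.1
finger_force: 61.8
```

Request:
play_rows --steps '[[[0.0001, 0.0015, -0.0005, 0, 0, 0, 0.04], [0.0001, 0.0015, 0, 0, 0, 0, 0.04], [0.0002, 0.0015, 0, 0, 0, 0, 0.04], [0, 0, 0, 0, 0, 0, 0.04]]]'

```text
time_s: 10.15
ee_pos: [617.8, 130.0, 23.8]
tool_rot: [-1.892, -1.698, -0.745]
ft_force: [-0.0, -0.2, 0.4]
finger_gap: 47.3
finger_force: 61.7
```

Request:
play_rows --steps '[[[0.0001, 0.0015, 0, 0, 0, 0, 0.04], [0.0001, 0.0015, 0, 0, 0, 0, 0.04], [0.0002, 0.0015, 0, 0, 0, 0, 0.04], [0, 0, 0, 0, 0, 0, 0.04]]]'

```text
time_s: 10.65
ee_pos: [618.2, 134.5, 23.8]
tool_rot: [-1.892, -1.698, -0.745]
ft_force: [-0.0, -0.2, -0.3]
finger_gap: 47.2
finger_force: 61.7
```

Request:
play_rows --steps '[[[0.0001, 0.0015, 0, 0, 0, 0, 0.04], [0.0001, 0.0015, 0, 0, 0, 0, 0.04], [0, 0, 0, 0, 0, 0, 0.04]]]'

```text
time_s: 11.02
ee_pos: [618.3, 135.1, 23.0]
tool_rot: [-1.896, -1.699, -0.742]
ft_force: [-2.7, -10.2, 0.2]
finger_gap: 47.4
finger_force: 62.3
```

Run:
```python
from sp import *
s=env.sense(); print(s['ee_pos'].round(1),s['ft_force'].round(1),s['torque'].round(2))
c=look('wrist','w4')
cv2.imwrite('pics/w4b.png',cv2.resize(c['pixels'][:300,120:450,::-1],None,fx=2,fy=2))
```

```text
[618.3 135.1  23. ] [ -2.7 -10.2   0.2] [-1.6   0.42  0.24]
```

View pics/w4b.png

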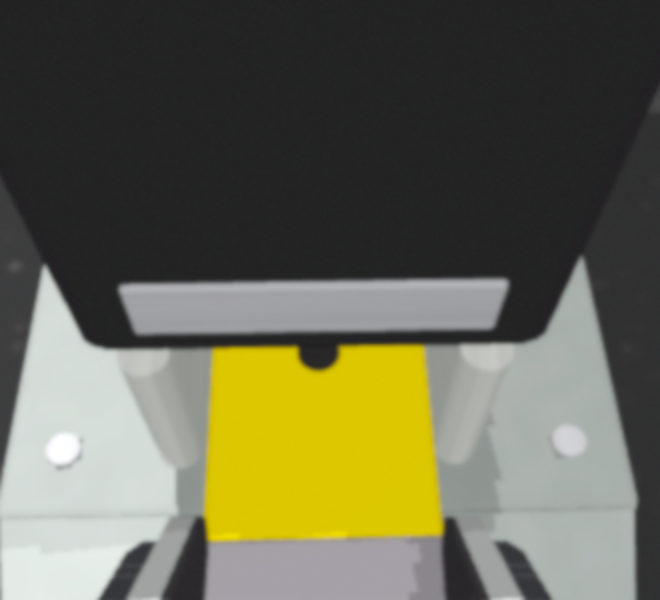

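The picture shows yellow under the head with its dot at (319,355), just below the head's lower edge, and both rails clear of the plate. I'll work out its depth from this view.

Run:
```python
from sp import *
from scipy.optimize import least_squares
c=pickle.load(open('w4.pkl','rb'))
g=lambda a:np.array(a,float)/2+[120,0]
# rail feet inner (x=0,z=12): approx; head lower corners (x=0,z=59,y=+-42)
uv=g([[90,345],[545,338],[0,514],[636,505]])
def res(p):
    P=np.array([[0,42,59],[0,-42,59],[-12,73,12],[-12,-73,12]])
    return (proj(c,tw(P,p))-uv).ravel()
r=least_squares(res,[620,160,1.48]); print(r.x.round(3),res(r.x).reshape(-1,2).round(1).tolist())
p=r.x; u=np.array([np.cos(p[2]),np.sin(p[2])]); v=np.array([-u[1],u[0]])
pts=onz(c,g([[319,360],[212,538],[441,535]]),26)[:,:2]-p[:2]
print('dot rear/grey border in scanner frame (expected home: border -21.5, dot front 12.5..)',np.c_[pts@u,pts@v].round(1))
# same with feet of rails
pts=onz(c,g([[195,460],[443,458]]),12)[:,:2]-p[:2]; print(np.c_[pts@u,pts@v].round(1))
```

```text
[620.557 162.224   1.478] [[-2.0, 2.4], [1.6, 2.9], [0.8, -3.1], [-0.4, -3.4]]
dot rear/grey border in scanner frame (expected home: border -21.5, dot front 12.5..) [[ 17.9  -0.3]
 [-24.7  22.2]
 [-24.8 -24.8]]
[[ -0.6  29.3]
 [ -1.  -29.4]]
```

Request:
play_rows --steps '[[[0, 0, 0, 0, 0, 0, 0.055], [0, 0, 0, 0, 0, 0, 0.07], [0, 0, 0, 0, 0, 0, 0.085], [0, 0, 0, 0, 0, 0, 0.085], [0, -0.014, 0.015, 0, 0, 0, 0.085], [-0.002, -0.027, 0.029, 0, 0, 0, 0.085], [-0.003, -0.034, 0.037, 0, 0, 0, 0.085], [0, 0, 0, 0, 0, 0, 0.085]]]'

```text
time_s: 12.08
ee_pos: [615.7, 59.0, 110.1]
tool_rot: [-1.896, -1.702, -0.754]
ft_force: [0.2, 0.7, -0.4]
finger_gap: 85.2
finger_force: 0.0
```

Run:
```python
from sp import *
s=env.sense(); print(s['ee_pos'].round(1),s['ft_force'].round(1),s['joints'].round(2))
c=look('wrist','w5')
cv2.imwrite('pics/w5b.png',cv2.resize(c['pixels'][:300,120:450,::-1],None,fx=2,fy=2))
```

```text
[615.7  59.  110.1] [ 0.2  0.7 -0.4] [-0.34  0.18  1.51  0.73  1.63 -0.26]
```

View pics/w5b.png

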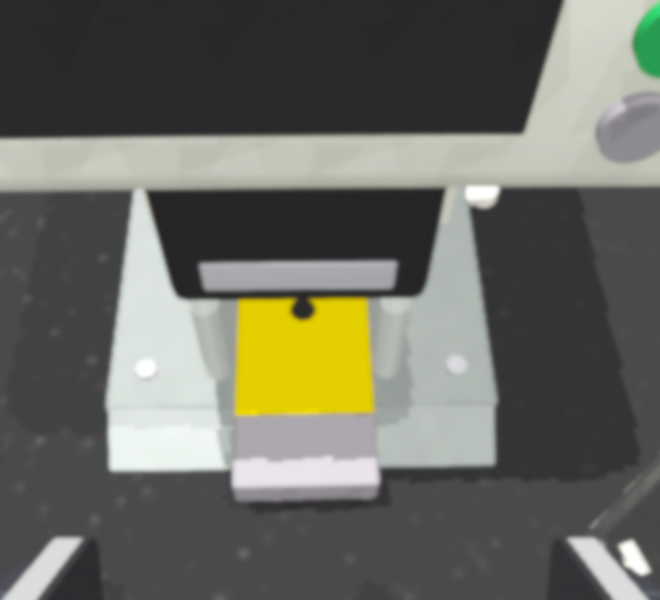

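Yellow lies flat and straight: its dot is at (303,309) under the head edge and the grey grip is outside the rails. Next is the red spacer.

Request:
play_rows --steps '[[[0, -0.02, 0.025, 0, 0, 0, 0.085], [-0.002, -0.03, 0.025, 0, 0, 0.014, 0.085], [-0.006, -0.04, 0.005, 0, 0, 0.014, 0.085], [-0.006, -0.045, 0, 0, 0, 0.014, 0.085], [-0.006, -0.045, 0, 0, 0, 0.014, 0.085], [-0.006, -0.045, 0, 0, 0, 0.014, 0.085], [-0.006, -0.045, 0, 0, 0, 0.014, 0.085], [-0.006, -0.045, 0, 0, 0, 0.014, 0.085], [-0.006, -0.045, 0, 0, 0, 0.014, 0.085], [-0.006, -0.045, 0, 0, 0, 0.014, 0.085]]]'

```text
time_s: 13.38
ee_pos: [563.1, -343.3, 158.6]
tool_rot: [-1.764, -1.797, -0.695]
ft_force: [0.0, -0.0, 0.0]
finger_gap: 84.9
finger_force: 0.0
```

Request:
play_rows --steps '[[[0, -0.01, 0, 0, 0, 0, 0.085], [0, -0.009, 0, 0, 0, 0, 0.085], [0, 0, 0, 0, 0, 0, 0.085]]]'

```text
time_s: 13.75
ee_pos: [563.8, -361.0, 159.6]
tool_rot: [-1.765, -1.798, -0.696]
ft_force: [0.2, 0.2, -0.1]
finger_gap: 84.9
finger_force: 0.0
```

Run:
```python
from sp import *
s=env.sense(); print(s['ee_pos'].round(1),R.from_rotvec(s['tool_rot']).as_matrix().round(3).tolist(),s['joints'].round(2))
c=look('wrist','w6')
fitcol(c,'red',(565,-255.5,1.59),30)
```

```text
[ 563.8 -361.   159.6] [[-0.014, 1.0, -0.011], [0.732, 0.018, 0.681], [0.681, 0.001, -0.732]] [-0.85  0.75  0.69  0.59  2.23 -0.62]
red 5835 [254 146  64  99] [ 564.364 -245.357    1.621] 0.11
red 5835 [254 146  64  99] [ 564.282 -246.187    1.622   -3.676] 0.11
```

Run:
```python
from sp import *
c=pickle.load(open('w6.pkl','rb'))
for g in ((564.4,-245.4,1.621),(564.5,-255.5,1.6)):
    P=np.array([[62.5,0,30],[62.5,0,0],[-34,0,30],[-62.5,0,30],[-62.5,0,0],[0,25,30],[0,-25,30],[-34,25,30],[-34,-25,30],[-62.5,25,30],[-62.5,-25,30]],float)
    print(proj(c,tw(P,g)).round(0).tolist())
px=c['pixels']
for r in range(130,310,6): print(r,px[r,276].tolist(),end=' ')
print(); 
for r in (200,270): print(r,[ (k,px[r,k].tolist()) for k in range(236,340,4)])
```

```text
[[282.0, 136.0], [282.0, 155.0], [286.0, 229.0], [287.0, 262.0], [287.0, 274.0], [255.0, 195.0], [313.0, 193.0], [255.0, 230.0], [316.0, 229.0], [255.0, 263.0], [319.0, 261.0]]
[[283.0, 145.0], [283.0, 164.0], [285.0, 241.0], [285.0, 275.0], [285.0, 286.0], [255.0, 204.0], [314.0, 204.0], [254.0, 241.0], [316.0, 241.0], [253.0, 275.0], [318.0, 274.0]]
130 [64, 64, 65] 136 [64, 65, 66] 142 [65, 65, 66] 148 [255, 36, 0] 154 [255, 32, 0] 160 [255, 40, 8] 166 [255, 30, 0] 172 [255, 29, 0] 178 [255, 28, 0] 184 [255, 32, 0] 190 [255, 38, 0] 196 [255, 39, 0] 202 [255, 38, 0] 208 [255, 40, 0] 214 [255, 41, 0] 220 [255, 42, 3] 226 [255, 42, 7] 232 [255, 43, 4] 238 [255, 45, 3] 244 [248, 122, 125] 250 [218, 213, 219] 256 [218, 214, 220] 262 [219, 214, 220] 268 [220, 215, 221] 274 [220, 215, 221] 280 [129, 124, 130] 286 [124, 121, 126] 292 [67, 65, 66] 298 [64, 64, 66] 304 [64, 65, 65] 
200 [(236, [69, 68, 69]), (240, [67, 67, 66]), (244, [64, 65, 65]), (248, [64, 65, 66]), (252, [62, 61, 62]), (256, [255, 43, 28]), (260, [255, 41, 0]), (264, [255, 43, 0]), (268, [255, 38, 0]), (272, [255, 38, 
[... 242 characters left out ...]
0, [62, 63, 63]), (324, [68, 67, 67]), (328, [64, 65, 66]), (332, [64, 65, 66]), (336, [64, 64, 65])]
270 [(236, [63, 63, 65]), (240, [65, 65, 66]), (244, [64, 65, 66]), (248, [66, 65, 66]), (252, [72, 70, 72]), (256, [217, 213, 219]), (260, [220, 215, 221]), (264, [220, 215, 221]), (268, [220, 215, 221]), (272, [220, 215, 221]), (276, [220, 214, 221]), (280, [219, 214, 221]), (284, [219, 214, 221]), (288, [219, 215, 221]), (292, [219, 215, 221]), (296, [219, 214, 220]), (300, [219, 214, 221]), (304, [219, 215, 221]), (308, [219, 215, 221]), (312, [219, 214, 220]), (316, [206, 201, 206]), (320, [49, 49, 49]), (324, [55, 55, 56]), (328, [64, 64, 65]), (332, [65, 66, 66]), (336, [64, 65, 65])]
```

Request:
play_rows --steps '[[[0.0005, 0.01, -0.02, 0, 0, 0, 0.085], [0.0005, 0.01, -0.02, 0, 0, 0, 0.085], [0.0005, 0.01, -0.02, 0, 0, 0, 0.085], [0.0005, 0.01, -0.02, 0, 0, 0, 0.085], [0, 0.011, -0.022, 0, 0, 0, 0.085], [0, 0.011, -0.022, 0, 0, 0, 0.085], [0, 0, -0.015, 0, 0, 0, 0.085], [0, 0, -0.006, 0, 0, 0, 0.085], [0, 0, 0, 0, 0, 0, 0.085]]]'

```text
time_s: 14.92
ee_pos: [565.4, -299.9, 14.9]
tool_rot: [-1.766, -1.798, -0.696]
ft_force: [0.8, -0.2, 0.3]
finger_gap: 84.8
finger_force: 0.0
```

Request:
play_rows --steps '[[[0, 0.001, -0.003, 0, 0, 0, 0.085], [0, 0, 0, 0, 0, 0, 0.07], [0, 0, 0, 0, 0, 0, 0.055], [0, 0, 0, 0, 0, 0, 0.045], [0, 0, 0, 0, 0, 0, 0.04], [0, 0, 0, 0, 0, 0, 0.04], [0, 0, 0, 0, 0, 0, 0.04]]]'

```text
time_s: 15.8
ee_pos: [565.6, -299.2, 12.4]
tool_rot: [-1.767, -1.799, -0.696]
ft_force: [0.9, -3.9, 4.1]
finger_gap: 48.8
finger_force: 63.8
```

Request:
play_rows --steps '[[[0, 0, 0.02, 0, 0, 0, 0.04], [0, 0, 0.04, 0, 0, 0, 0.04], [0, 0.01, 0.04, 0, 0, 0, 0.04], [0.005, 0.035, 0.01, 0, 0, -0.016, 0.04], [0.005, 0.04, 0, 0, 0, -0.016, 0.04], [0.005, 0.04, 0, 0, 0, -0.016, 0.04], [0.006, 0.04, 0, 0, 0, -0.016, 0.04], [0.006, 0.04, 0, 0, 0, -0.016, 0.04], [0.006, 0.04, 0, 0, 0, -0.016, 0.04], [0.006, 0.041, -0.02, 0, 0, -0.017, 0.04]]]'

```text
time_s: 17.05
ee_pos: [605.1, -11.2, 104.0]
tool_rot: [-1.879, -1.712, -0.743]
ft_force: [0.5, -0.1, -1.4]
finger_gap: 48.6
finger_force: 63.1
```

Request:
play_rows --steps '[[[0, 0, -0.015, 0, 0, 0, 0.04], [0, 0, 0, 0, 0, 0, 0.04]]]'

```text
time_s: 17.3
ee_pos: [603.3, -12.3, 85.4]
tool_rot: [-1.878, -1.707, -0.737]
ft_force: [-0.1, 0.2, -1.2]
finger_gap: 48.8
finger_force: 63.0
```

Run:
```python
from sp import *
s=env.sense(); print(s['ee_pos'].round(1),R.from_rotvec(s['tool_rot']).as_matrix().round(3)[:,1:].tolist(),s['finger_gap'])
c=look('wrist','w7')
cv2.imwrite('pics/w7b.png',cv2.resize(c['pixels'][:300,120:450,::-1],None,fx=2,fy=2))
```

```text
[603.3 -12.3  85.4] [[0.996, 0.063], [-0.094, 0.678], [-0.002, -0.732]] 48.7915805621785
```

View pics/w7b.png

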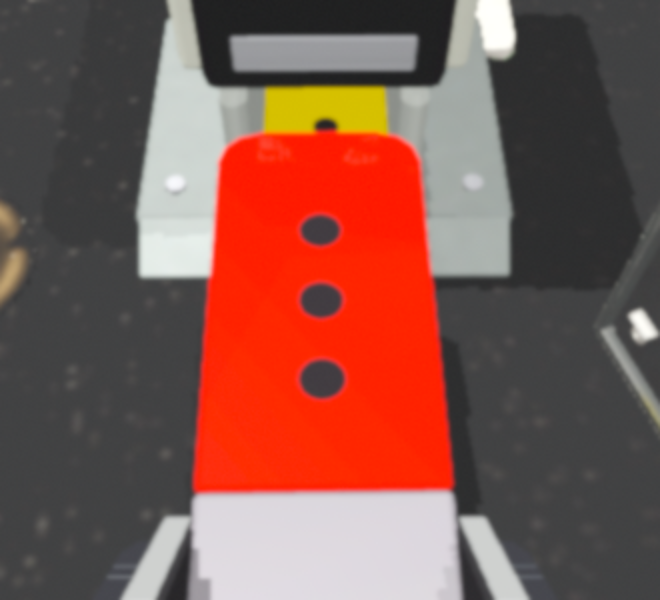

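Run:
```python
from sp import *
from scipy.optimize import least_squares
c=pickle.load(open('w7.pkl','rb')); g=lambda a:np.array(a,float)/2+[120,0]
L=np.array([[-34,25,30],[-34,-25,30],[62.5,0,30],[52.5,25,30],[52.5,-25,30]],float)
uv=g([[193,491],[452,489],[320,133],[220,163],[418,162]])
W=np.array([[1,1],[1,1],[.3,1],[1,.3],[1,.3]])
def rr(q):
    P=R.from_euler('ZY',[q[2],q[4]]).apply(L)+[q[0],q[1],q[3]]
    return ((proj(c,P)-uv)*W).ravel()
r=least_squares(rr,[607,30,1.48,73,0]); q=r.x; print('red',q.round(3),r.fun.round(1).tolist())
r0=least_squares(lambda k:rr([*k,73,0]),[607,30,1.48]);print('red z73 pitch0',r0.x.round(3),r0.fun.round(1).tolist())
S=np.array([[-32,73,0],[-32,-73,0]]); su=g([[139,276],[511,274]])
sc=least_squares(lambda p:(proj(c,tw(S,p))-su).ravel(),[620,160,1.48]).x; print('scanner from ramp',sc.round(3))
y=onz(c,g([[326,126],[265,100],[387,100]]),26); print('yellow dot,edges',y.round(1).tolist())
for s in ((620.6,160,1.48),sc):
    u=np.array([np.cos(s[2]),np.sin(s[2])]);v=np.array([-u[1],u[0]])
    print([(round((p[:2]-s[:2])@u,1),round((p[:2]-s[:2])@v,1)) for p in (q,r0.x,*y)], 'nose', )
```

```text
red [ 6.07139e+02  2.96890e+01  1.48600e+00  7.11630e+01 -1.50000e-02] [0.3, 0.0, -0.4, -0.3, -0.2, 0.3, -1.1, 0.1, 1.3, -0.0]
red z73 pitch0 [607.021  28.304   1.486] [-0.8, -0.0, 0.7, -0.3, -0.2, 0.2, -1.5, -0.0, 1.6, -0.1]
scanner from ramp [620.328 160.136   1.482]
yellow dot,edges [[623.0, 182.2, 26.0], [599.6, 199.9, 26.0], [649.3, 195.1, 26.0]]
[(np.float64(-131.0), np.float64(1.6)), (np.float64(-132.4), np.float64(1.6)), (np.float64(22.4), np.float64(-0.4)), (np.float64(37.8), np.float64(24.5)), (np.float64(37.5), np.float64(-25.4))] nose
[(np.float64(-131.1), np.float64(1.5)), (np.float64(-132.5), np.float64(1.5)), (np.float64(22.3), np.float64(-0.7)), (np.float64(37.7), np.float64(24.1)), (np.float64(37.4), np.float64(-25.8))] nose
```

Red is held level (pitch −0.015) and about 1.6 mm to the left of the centre line, and yellow sits home on the centre line. I'll correct red sideways, lower it and bring its nose over yellow's rear.

Request:
play_rows --steps '[[[0.001, 0, -0.015, 0, 0, 0, 0.04], [0.0005, 0, -0.015, 0, 0, 0, 0.04], [0, 0, -0.014, 0, 0, 0, 0.04], [0.001, 0.012, 0, 0, 0, 0, 0.04], [0.001, 0.012, 0, 0, 0, 0, 0.04], [0.001, 0.012, 0, 0, 0, 0, 0.04], [0.001, 0.012, 0, 0, 0, 0, 0.04], [0.001, 0.011, 0, 0, 0, 0, 0.04], [0, 0, 0, 0, 0, 0, 0.04], [0, 0, 0, 0, 0, 0, 0.04]]]'

```text
time_s: 18.6
ee_pos: [610.9, 46.2, 42.8]
tool_rot: [-1.879, -1.709, -0.74]
ft_force: [-1.2, -0.7, -1.2]
finger_gap: 48.5
finger_force: 63.0
```

Request:
play_rows --steps '[[[-0.0005, 0, -0.002, 0, 0, 0, 0.04], [0, 0, -0.001, 0, 0, 0, 0.04], [0, 0, -0.001, 0, 0, 0, 0.04], [0, 0, 0, 0, 0, 0, 0.04]]]'

```text
time_s: 19.1
ee_pos: [610.4, 46.2, 38.7]
tool_rot: [-1.879, -1.708, -0.74]
ft_force: [-0.3, -0.4, -0.9]
finger_gap: 48.8
finger_force: 63.1
```

Request:
play_rows --steps '[[[0, 0, -0.001, 0, 0, 0, 0.04], [0, 0, 0, 0, 0, 0, 0.04]]]'

```text
time_s: 19.35
ee_pos: [610.5, 46.3, 38.1]
tool_rot: [-1.879, -1.709, -0.741]
ft_force: [-1.0, -1.0, 0.9]
finger_gap: 48.7
finger_force: 63.3
```

Request:
play_rows --steps '[[[0, 0, 0.0007, 0, 0, 0, 0.04], [0.0005, 0.005, 0, 0, 0, 0, 0.04], [0.0005, 0.005, 0, 0, 0, 0, 0.04], [0.0004, 0.005, 0, 0, 0, 0, 0.04], [0.0004, 0.005, 0, 0, 0, 0, 0.04], [0, 0, 0, 0, 0, 0, 0.04]]]'

```text
time_s: 20.1
ee_pos: [612.1, 66.9, 38.4]
tool_rot: [-1.878, -1.709, -0.74]
ft_force: [-0.6, 0.2, -0.6]
finger_gap: 48.8
finger_force: 63.2
```

Request:
play_rows --steps '[[[0.0005, 0.005, 0, 0, 0, 0, 0.04], [0.0005, 0.005, 0, 0, 0, 0, 0.04], [0.0004, 0.005, 0, 0, 0, 0, 0.04], [0.0004, 0.005, 0, 0, 0, 0, 0.04], [0.0005, 0.005, 0, 0, 0, 0, 0.04], [0, 0, 0, 0, 0, 0, 0.04]]]'

```text
time_s: 20.85
ee_pos: [614.4, 91.8, 38.5]
tool_rot: [-1.878, -1.709, -0.74]
ft_force: [-0.2, -0.7, -1.5]
finger_gap: 48.8
finger_force: 63.2
```

Request:
play_rows --steps '[[[0.0005, 0.005, 0, 0, 0, 0, 0.04], [0.0005, 0.005, 0, 0, 0, 0, 0.04], [0.0004, 0.005, 0, 0, 0, 0, 0.04], [0.0004, 0.005, 0, 0, 0, 0, 0.04], [0.0004, 0.005, 0, 0, 0, 0, 0.04], [0.0003, 0.003, 0, 0, 0, 0, 0.04], [0, 0, 0, 0, 0, 0, 0.04]]]'

```text
time_s: 21.72
ee_pos: [616.9, 119.6, 38.5]
tool_rot: [-1.879, -1.709, -0.74]
ft_force: [0.0, -0.5, -0.7]
finger_gap: 48.9
finger_force: 63.2
```

Request:
play_rows --steps '[[[0.0003, 0.003, 0, 0, 0, 0, 0.04], [0.0003, 0.003, 0, 0, 0, 0, 0.04], [0.0002, 0.002, 0, 0, 0, 0, 0.04], [0.0001, 0.0015, 0, 0, 0, 0, 0.04], [0, 0, 0, 0, 0, 0, 0.04]]]'

```text
time_s: 22.35
ee_pos: [617.9, 129.0, 38.5]
tool_rot: [-1.879, -1.709, -0.74]
ft_force: [0.4, 0.3, -0.5]
finger_gap: 49.1
finger_force: 63.2
```

Request:
play_rows --steps '[[[0.0001, 0.0015, 0, 0, 0, 0, 0.04], [0.0001, 0.0015, 0, 0, 0, 0, 0.04], [0, 0, 0, 0, 0, 0, 0.04]]]'

```text
time_s: 22.72
ee_pos: [618.1, 130.8, 38.4]
tool_rot: [-1.881, -1.709, -0.739]
ft_force: [-2.3, -5.7, 0.1]
finger_gap: 48.6
finger_force: 63.7
```

Request:
play_rows --steps '[[[0.0001, 0.001, 0, 0, 0, 0, 0.04], [0, 0, 0, 0, 0, 0, 0.055], [0, 0, 0, 0, 0, 0, 0.07], [0, 0, 0, 0, 0, 0, 0.085], [0, 0, 0, 0, 0, 0, 0.085], [0, -0.014, 0.015, 0, 0, 0, 0.085], [-0.002, -0.027, 0.029, 0, 0, 0, 0.085], [-0.003, -0.034, 0.037, 0, 0, 0, 0.085], [0, 0, 0, 0, 0, 0, 0.085]]]'

```text
time_s: 23.85
ee_pos: [615.4, 54.5, 124.7]
tool_rot: [-1.884, -1.713, -0.748]
ft_force: [0.4, -0.3, 0.5]
finger_gap: 85.3
finger_force: 0.0
```

Run:
```python
from sp import *
s=env.sense(); print(s['ee_pos'].round(1),s['ft_force'].round(1))
c=look('wrist','w8')
cv2.imwrite('pics/w8b.png',cv2.resize(c['pixels'][:300,120:450,::-1],None,fx=2,fy=2))
```

```text
[615.4  54.5 124.7] [ 0.4 -0.3  0.5]
```

View pics/w8b.png

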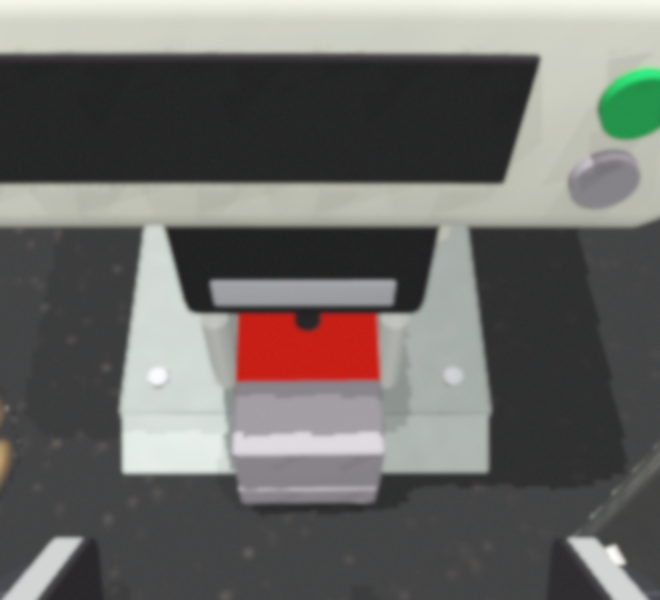

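The two plates are stacked flush and straight: red's rear edge is at row 454, yellow's rear lip is at row 488, and both sit between the rails. I'll check the numbers before handing in.

Run:
```python
from sp import *
from scipy.optimize import least_squares
c=pickle.load(open('w8.pkl','rb')); g=lambda a:np.array(a,float)/2+[120,0]
S=np.array([[-32,73,0],[-32,-73,0],[0,42,59],[0,-42,59]]); su=g([[121,473],[489,472],[188,310],[422,310]])
f=lambda p:(proj(c,tw(S,p))-su).ravel()
s=least_squares(f,[620,160,1.48]).x; print(s.round(3),f(s).round(1))
u=np.array([np.cos(s[2]),np.sin(s[2])]);v=np.array([-u[1],u[0]])
for n,z,px in(('red rear top',56,[[232,455],[384,454]]),('red border',56,[[235,381],[380,381]]),('yellow rear top',26,[[240,489],[378,488]]),('yellow rear bottom',12,[[242,503],[376,502]])):
    p=onz(c,g(px),z)[:,:2]-s[:2]; print(n,np.c_[p@u,p@v].round(1).tolist())
```

```text
[620.436 161.836   1.478] [ 1.4 -2.7 -0.8 -2.5 -1.6  2.5  1.   2.6]
red rear top [[-52.8, 23.1], [-52.5, -25.8]]
red border [[-25.1, 23.5], [-25.1, -25.7]]
yellow rear top [[-52.1, 23.3], [-51.8, -26.2]]
yellow rear bottom [[-52.0, 23.8], [-51.7, -26.4]]
```

```bash
python3 -c "
from station import env
print(env.sign_off())"
```

```text
the job is handed in; nothing more can be done
None
```

I slid the yellow (14 mm) and red (30 mm) spacers home against the stop, red flat on yellow (44 mm in the 47 mm gap), then let go and handed the job in at about 24 s of robot time; the sign-off returned no verdict, and I did not re-image the blue spacer, bottle, carton or tape at the end.

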